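# Aim the swivel coin funnel at its bin and clamp it

## Task

Slacken the wing knob that clamps the swivelling coin funnel (anticlockwise, seen from above), swing the funnel by the post on its chute until the pointer lines up with the tall rib on the coin bin's sill, then tighten the knob clockwise again until it is snug, about 0.3 N m. Never crank it beyond 0.4 N m, do not drag the funnel round while it is still clamped, leave the other things on the counter where they are, and let go of everything at the end.

Things in the scene. Friction and masses are not known exactly. Their poses are not given: they have to be found in the camera images.
- base: fixed grey board 300 x 360 mm, 12 mm thick, carrying funnel and clamp. Origin on the funnel's vertical pivot axis at counter level; its x axis points from the pivot away from the clamp. The clamp's aluminium arm (top at height 72 mm) reaches over the edge of the funnel's flange on the robot's side.
- knob: black wing knob on the clamp arm: an upright flat bar 60 mm long (its x axis), 14 mm thick (its y axis), 36 mm high, on a 30 mm hub whose top is at height 84 mm; origin at the bar's centre, 102 mm above the counter and 115 mm from the pivot, on the vertical screw axis. Turned clockwise from above, its steel foot presses on the funnel's flange and clamps it. It can turn 1.8 rad either way from its start.
- knob_foot (a point): centre of the knob's ball foot, under the clamp arm. The knob starts clamped, how tightly varies; 1 rad anticlockwise from there always frees it. Free, it resists slow turning with 0.15 N m. Where the foot bites varies by 0.6 rad and shows only by feel; from there the resistance climbs about 0.4 N m per rad, to 0.3 N m (snug). At a stop friction holds the knob, so read the torque while it creeps on.
- head: swivelling funnel: aluminium flange 260 mm across (top at height 22 to 24 mm), white funnel 120 mm across with its rim at height 120 mm, white chute 45 mm wide along its x axis, ending in a dark pointer. Origin on the pivot axis at counter level, z up. It swings up to 1 rad either way from the base's x axis, with 0.2 N m of drag when free, and stays where it is left.
- grip_post (a point): upright white post on the chute for swinging it: 16 mm diameter, standing from height 72 to 115 mm, 115 mm from the pivot axis; this point is on the post's axis at height 95 mm
- pointer_tip (a point): tip of the pointer blade (4 mm thick) at the end of the chute, 188 mm from the pivot axis, height 44 mm
- bin: fixed coin bin 96 x 130 x 34 mm with a curved grey sill on the pivot's side carrying one tall rib in the middle and low ribs 11 and 22 degrees to either side. Origin on the pivot axis at counter level; its x axis runs from the pivot through the tall rib. The funnel is right when its x axis has this direction.
- tall_rib (a point): top of the tall steel rib (40 mm long radially, 8 mm thick) at its middle, 188 mm from the pivot axis, height 36 mm
- roll0: near coin roll, upright paper cylinder, 26 mm diameter, 50 mm tall, standing on the base board; origin at its foot (bystander)
- roll1: second coin roll like it, brown, 26 mm diameter, 50 mm tall, beside the first; origin at its foot (bystander)
- stamp: aluminium stamp holder 50 x 36 x 20 mm with a round wooden top, 68 mm tall in all, on the base board; origin at its underside (bystander)
- tray0: lowest of three stacked blue coin trays, each 160 x 220 x 34 mm; origin under its centre (bystander)
- tray1: middle coin tray of the stack; origin under its centre (bystander)
- tray2: top coin tray of the stack; origin under its centre (bystander)
- dish: cobalt glass dish, 110 mm across, 40 mm tall; origin at its underside (bystander)
- calculator: desk calculator 150 x 100 x 20 mm lying flat; origin at its underside (bystander)
There are look-alikes about, which are no part of the job. Several things have the shape of the bin; the one meant has the colours described above.

How it is judged:
On the way, in this order (a step that is already met when the one before it is completed fails the run):
1. the knob is slackened and the funnel is free (contact force between knob and head below 1 N), for 0.2 s.
2. the slackened funnel is swung so that its pointer is at the tall rib (angle between the x axis of head and the x axis of bin, either way round below 0.05 rad and contact force between knob and head below 10 N), for 0.2 s.
3. the knob is tightened with the pointer at the rib (angle between the x axis of head and the x axis of bin, either way round below 0.05 rad and contact force between knob and head above 22 N), for 0.2 s.
At the end, for the whole second after the job is handed in: the pointer is within 0.05 rad (2.9 degrees, 9 mm at its tip) of the tall rib, the knob is snug (its foot presses on the flange with 22 to 52 N after letting go, reached at about 0.26 to 0.36 N m of tightening torque), the funnel is at rest and nothing is touched (all of step 3 and contact force between knob and head below 52 N and angular speed of head below 0.05 rad/s).
It fails at once if the knob is overtightened (foot force above 85 N, about 0.42 N m) (contact force between knob and head above 85 N).
It fails at once if the funnel is dragged round while clamped (contact force between knob and head above 20 N and angular speed of head above 0.15 rad/s).
It fails at once if a coin roll, coin tray, the stamp holder, dish or calculator is pushed more than 20 mm from its place (distance of any of roll0, roll1, stamp, tray0, tray1, tray2, dish, calculator from where it was at the start of the episode above 0.02 m).
It also fails if it takes over 72 s, if anything falls off the work surface, if the arm or the gripper's body presses on something with over 40 N, if the wrist force passes 120 N, or if a joint passes its speed limit or range.

## Robot

A 7-joint arm with a two-finger parallel gripper is mounted at the origin on the work surface. World frame = base frame: x ahead of the robot, y to its left, z up, the work surface at z = 0. Lengths are in m, angles in rad, forces in N, time in s.
With the tool pointing down it reaches from about 0.4 to 0.85 m from the base axis. Payload 4.5 kg.
Tool frame: the origin (TCP) lies midway between the tips of the shut fingers; the grasp point (between the pads) lies 19 mm behind it; y points along the fingers, z is the direction in which the jaws open and shut, and the axes are right-handed (so a half turn about y gives the same grasp; the last joint's range is limited). The gripper opens to 88 mm and grips with 3 to 60 N. Pads are 18 mm wide; open, the fingers measure 123 mm over their backs; the gripper's body (75 mm by 187 mm) begins 45 mm behind the grasp point.
Start: joints at [0.034, 0.689, -0.195, 1.565, 0.157, 0.902, -0.215], TCP at [0.625, 0, 0.239] pointing down, gripper open.
Joint ranges: [-3.01, 3.01], [-0.46, 2.08], [-1.47, 1.51], [0.13, 2.56], [-1, 4.14], [0.04, 2.09], [-2.66, 2.66]. Speed limits (rad/s): [2.57, 2.57, 3.14, 3.14, 3.14, 3.14, 3.14].

## Interface

Orientations are given as a unit quaternion [x, y, z, w].
In Python, from plant import r, snapshot, get_calibration, job, boxes_of gives the robot as it stands. The module is installed in compiled form; this text tells all that it offers.
- The arm moves only by the shell command python3 -m handwheel 'ROWS' [OPENING] [FORCE]. ROWS is JSON, a list that holds one entry, the list of rows, each a list of 6 numbers: the shift along the tool's x, y, z as a fraction of full scale, then the turn, a rotation vector about the tool's x, y, z as a fraction of full scale. In form: [[[x, y, z, wx, wy, wz], ...]]. A call has 1 to 12 rows; each row is the pose to reach, as a shift and turn from the pose commanded when the call began, along the tool's axes at that moment, turning the shorter way round; what a row does not reach only later rows make up. Full scale, the value 1, is 100 cm for a shift and 180 degrees for a turn. A row lasts 1/12 s, in which the tool goes at most 41.7 mm and 7.16 degrees, less where a joint would pass 70% of its speed; a pose out of reach is approached as far as the arm can. A call with a number of a shift or a turn outside -1 to 1 is refused whole. A call with a gripper value outside its range is refused whole. OPENING is the opening, from -1 (shut) to 1 (fully open), set as the call begins (- or left out, the last holds). The fingers move at their own pace and stop on an object; FORCE is the grip in N (left out, the last holds). Time passes only in rows, so rows that repeat a pose let the fingers close. It gives the time, the measured TCP pose, the force and the opening at its end, in the units of the state.
- r.get_state(): the state, without advancing time (a new reading comes with each control period).
- snapshot(name): name is "scene" or "side" or "wrist"; returns the picture (384x512x3 uint8, red, green, blue); there is no depth.
- get_calibration(name): a dict with "fx", "fy", "cx", "cy" (pixels), "T" (4x4, takes a point from camera to world coordinates). Camera axes: x right, y down, z forward; pixel columns grow to the right and rows downward; lengths in m; the calibration is good to about 2 mm. A picture is of the moment at which its call begins: read the wrist's pose just before it. get_calibration takes no time and is no camera call; for the wrist camera it gives the pose at the moment of the call.
- job.finish_job(): hands the job in, once; it reports no verdict.
Trained networks look in the newest picture that a camera, given by its name, has taken for a name from the list of things; names that differ only in an ending like _2 or _b are one class to them, and where a whole thing is asked for, a point or a joint stands for the part that bears it (a point fixed in the world has none). Each returns a list of dicts, best first, with "confidence" (0 to 1); they miss things now and then, are a little off and sometimes report something else, mostly with a low value. They report only what shows in the picture. A call takes as long as a camera call. They do not tell look-alikes from the thing itself.
- boxes_of(thing, camera): "bbox" ([left, top, right, bottom] in pixels, round what is visible of it).
The state is a dict: "clock": time; "q": joint angles; "qd": joint speeds; "joint_torque": joint torques, N m; "tool_pos": TCP position; "eef_rot": TCP orientation; "contact_force": force on the tool from outside, world axes, zero at the start; "moment": the same for the moment, N m; "opening": opening from 0.0 (shut) to 1.0 (fully open).
Only numpy, scipy, OpenCV 4.12 (cv2) and the standard library are available. Lean on these libraries where they do the work, as an engineer would, in place of code of your own. Each camera call takes 0.05 s, during which the arm holds its last target. There are 200 camera calls.

## Working session

There is one attempt and no reset: what is moved stays moved. The work goes in short steps, Python scripts to look and compute and a shell command to move; the robot and the scene stay as the last step left them, time stands still between calls to the robot, and variables do not carry over. Pictures are saved under pics/ and viewed, about 8 in all and at most 12, crops included, and the job is handed in when it is done.

```bash
mkdir -p pics
python3 - <<'E'
from plant import *
import cv2, numpy as np
s=r.get_state(); print({k:np.round(v,3).tolist() for k,v in s.items()})
for n in ["scene","side","wrist"]:
    im=snapshot(n); cv2.imwrite(f"pics/{n}0.png",im[:,:,::-1])
    c=get_calibration(n); print(n,c["fx"],c["cx"],c["cy"],np.round(c["T"],3).tolist())
    for t in ["base","knob","head","grip_post","pointer_tip","bin","tall_rib","dish","stamp","roll0"]:
        print(t,[(np.round(b["bbox"]).tolist(),round(b["confidence"],2)) for b in boxes_of(t,n)[:3]])
a=cv2.imread("pics/scene0.png");b=cv2.imread("pics/side0.png")
cv2.imwrite("pics/a.png",cv2.resize(a,(800,600),interpolation=cv2.INTER_CUBIC))
cv2.imwrite("pics/b.png",cv2.resize(b,(800,600),interpolation=cv2.INTER_CUBIC))
E
```

```text
{'clock': 0.0, 'q': [0.034, 0.69, -0.194, 1.566, 0.157, 0.902, -0.215], 'qd': [0.001, 0.001, -0.0, -0.001, -0.002, 0.001, -0.0], 'joint_torque': [0.0, -52.757, -1.267, -15.343, -0.053, 0.007, 0.0], 'tool_pos': [0.624, -0.0, 0.238], 'eef_rot': [0.501, -0.5, 0.5, -0.5], 'contact_force': [-0.34, -0.904, 0.978], 'moment': [-0.028, -0.019, -0.01], 'opening': 1.001}
scene 415.2559406488795 253.7177683388666 192.25039901740107 [[0.395, 0.617, -0.681, 1.306], [0.918, -0.282, 0.277, -0.365], [-0.021, -0.735, -0.678, 1.033], [0.0, 0.0, 0.0, 1.0]]
base [([178.0, 211.0, 317.0, 322.0], 0.9)]
knob [([230.0, 210.0, 238.0, 235.0], 0.52), ([381.0, 199.0, 463.0, 230.0], 0.16)]
head [([207.0, 226.0, 304.0, 305.0], 0.56)]
grip_post [([204.0, 230.0, 302.0, 304.0], 0.85)]
pointer_tip [([204.0, 230.0, 301.0, 301.0], 0.68)]
bin [([120.0, 179.0, 193.0, 235.0], 0.82), ([246.0, 293.0, 322.0, 362.0], 0.73), ([313.0, 207.0, 379.0, 259.0], 0.6)]
tall_rib [([244.0, 293.0, 323.0, 363.0], 0.98), ([312.0, 212.0, 375.0, 255.0], 0.84), ([119.0, 181.0, 196.0, 237.0], 0.62)]
dish [([77.0, 289.0, 115.0, 326.0], 0.75)]
sta
[... 1016 characters left out ...]
4159426770997 191.8296752815758 [[1.0, 0.001, -0.0, 0.625], [0.001, -0.96, -0.279, 0.074], [-0.0, 0.279, -0.96, 0.384], [0.0, 0.0, 0.0, 1.0]]
base [([48.0, 82.0, 319.0, 354.0], 0.86)]
knob [([63.0, 244.0, 115.0, 286.0], 0.91)]
head [([109.0, 129.0, 361.0, 333.0], 0.95)]
grip_post [([108.0, 130.0, 359.0, 341.0], 0.77)]
pointer_tip [([108.0, 130.0, 360.0, 336.0], 0.97)]
bin [([337.0, 152.0, 481.0, 290.0], 0.86), ([139.0, 2.0, 179.0, 16.0], 0.56)]
tall_rib [([139.0, 0.0, 176.0, 18.0], 0.73), ([336.0, 153.0, 480.0, 292.0], 0.65)]
dish []
stamp [([107.0, 325.0, 156.0, 369.0], 0.67)]
roll0 [([140.0, 96.0, 176.0, 122.0], 0.8), ([45.0, 84.0, 319.0, 355.0], 0.75), ([63.0, 242.0, 116.0, 286.0], 0.74)]
```

View pics/a.png

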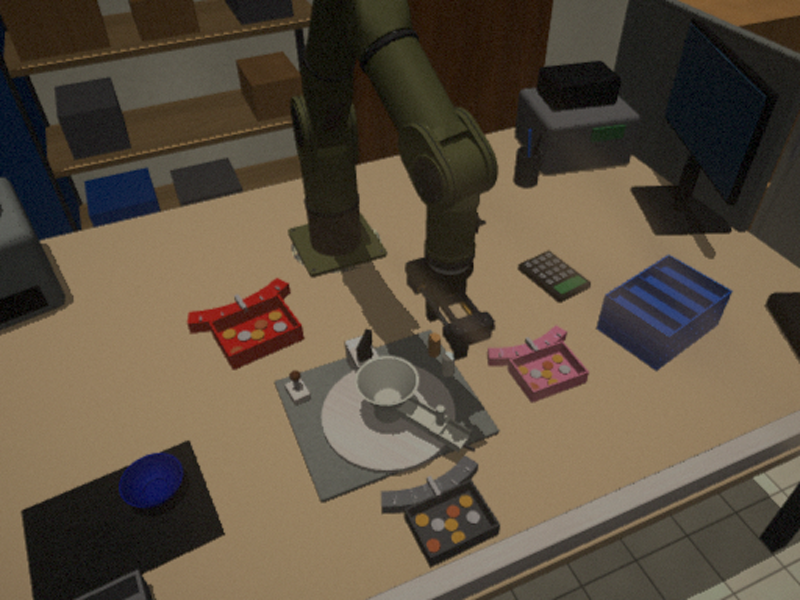

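View pics/b.png

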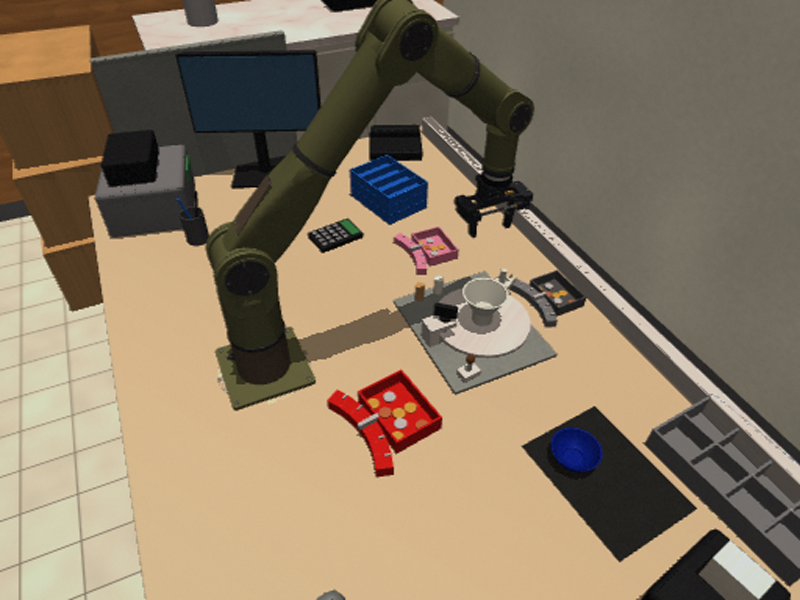

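The bin has three look-alikes in the scene view (native pixels): red (163,210), pink (350,236) and grey/dark (287,330). The grey sill marks the third as the one meant. The knob is the black bar at about (234,223). I'll check both in the wrist view, which is closer.

Run:
```python
import cv2
a=cv2.imread("pics/wrist0.png")
cv2.imwrite("pics/c.png",cv2.resize(a,(800,600),interpolation=cv2.INTER_CUBIC))
```

```text
(no output)
```

View pics/c.png

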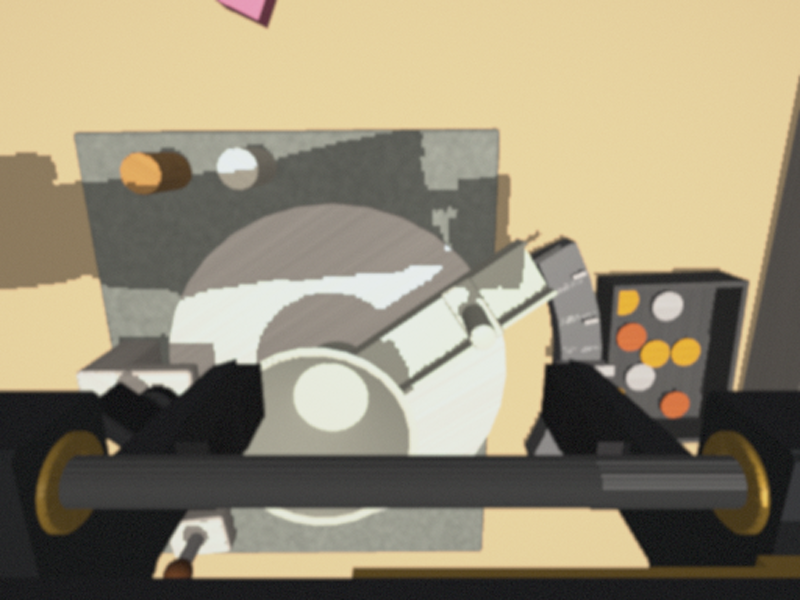

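```bash
cat > h.py <<'E'
from plant import *
import numpy as np, cv2
from scipy.spatial.transform import Rotation as R
S=512/800
def bp(cal,uv,z,s=S):
    u=np.array(uv)*s; T=cal["T"]; d=T[:3,:3]@[(u[0]-cal["cx"])/cal["fx"],(u[1]-cal["cy"])/cal["fy"],1]
    return (T[:3,3]+d*(z-T[2,3])/d[2])
def proj(cal,P):
    p=np.linalg.inv(cal["T"])@[*P,1]; return np.array([cal["fx"]*p[0]/p[2]+cal["cx"],cal["fy"]*p[1]/p[2]+cal["cy"]])
E
python3 - <<'E'
from h import *
P={"wrist":dict(TL=(78,132,.012),TR=(498,130,.012),BR=(480,550,.012),rim=(331,437,.12),post=(483,337,.115),ptr=(537,236,.044),rib=(600,370,.036)),
"scene":dict(L=(277,381,.012),T=(432,332,.012),R=(497,433,.012),B=(322,500,.012),rim=(388,385,.12),post=(441,410,.115),rib=(433,487,.036),knob=(366,335,.12)),
"side":dict(L=(395,300,.012),T=(488,272,.012),R=(556,353,.012),B=(456,392,.012),rim=(485,294,.12),rib=(547,295,.036),knob=(446,311,.12))}
for c,d in P.items():
    cal=get_calibration(c)
    for k,v in d.items(): print(c,k,np.round(bp(cal,v[:2],v[2])[:2],3))
E
```

```text
wrist TL [0.399 0.087]
wrist TR [0.692 0.089]
wrist BR [ 0.695 -0.266]
wrist rim [ 0.583 -0.087]
wrist post [ 0.671 -0.026]
wrist ptr [0.716 0.02 ]
wrist rib [ 0.772 -0.081]
scene L [ 0.402 -0.267]
scene T [0.406 0.084]
scene R [0.699 0.08 ]
scene B [ 0.698 -0.268]
scene rim [ 0.59  -0.095]
scene post [ 0.677 -0.03 ]
scene rib [ 0.767 -0.087]
scene knob [ 0.455 -0.085]
side L [0.397 0.075]
side T [0.697 0.074]
side R [ 0.693 -0.272]
side B [ 0.399 -0.278]
side rim [ 0.57  -0.102]
side rib [ 0.779 -0.1  ]
side knob [ 0.449 -0.116]
```

```bash
python3 -m handwheel '[[[0.09,-0.02,-0.157,0,0,0],[0.09,-0.02,-0.157,0,0,0],[0.09,-0.02,-0.157,0,0,0],[0.09,-0.02,-0.157,0,0,0],[0.09,-0.02,-0.157,0,0,0],[0.09,-0.02,-0.157,0,0,0],[0.09,-0.02,-0.157,0,0,0],[0.09,-0.02,-0.157,0,0,0]]]' -
python3 - <<'E'
from h import *
im=snapshot("wrist"); cv2.imwrite("pics/d.png",cv2.resize(im[:,:,::-1],(800,600),interpolation=cv2.INTER_CUBIC))
print(np.round(get_calibration("wrist")["T"],3).tolist(), r.get_state()["q"])
for t in ["knob","tall_rib","pointer_tip","roll0","stamp"]: print(t,[(np.round(b["bbox"]).tolist(),round(b["confidence"],2)) for b in boxes_of(t,"wrist")[:3]])
E
```

```text
clock: 2.32
tool_pos: [0.4696, -0.0892, 0.259]
eef_rot: [-0.5, 0.499, -0.5, 0.501]
contact_force: [1.2, 0.9, 1.1]
opening: 1.0
[[1.0, 0.002, 0.002, 0.47], [0.002, -0.961, -0.278, -0.015], [0.001, 0.278, -0.961, 0.404], [0.0, 0.0, 0.0, 1.0]] [ 0.24131964  0.47379829 -0.22503568  1.97047414  0.15514951  0.71177324
 -0.07566873]
knob [([220.0, 155.0, 276.0, 207.0], 0.76)]
tall_rib [([0.0, 214.0, 156.0, 355.0], 0.85), ([455.0, 74.0, 512.0, 234.0], 0.81)]
pointer_tip [([239.0, 46.0, 512.0, 259.0], 0.64)]
roll0 [([238.0, 1.0, 263.0, 34.0], 0.73), ([296.0, 0.0, 325.0, 35.0], 0.64)]
stamp [([222.0, 254.0, 267.0, 289.0], 0.71), ([454.0, 74.0, 512.0, 234.0], 0.46)]
```

View pics/d.png

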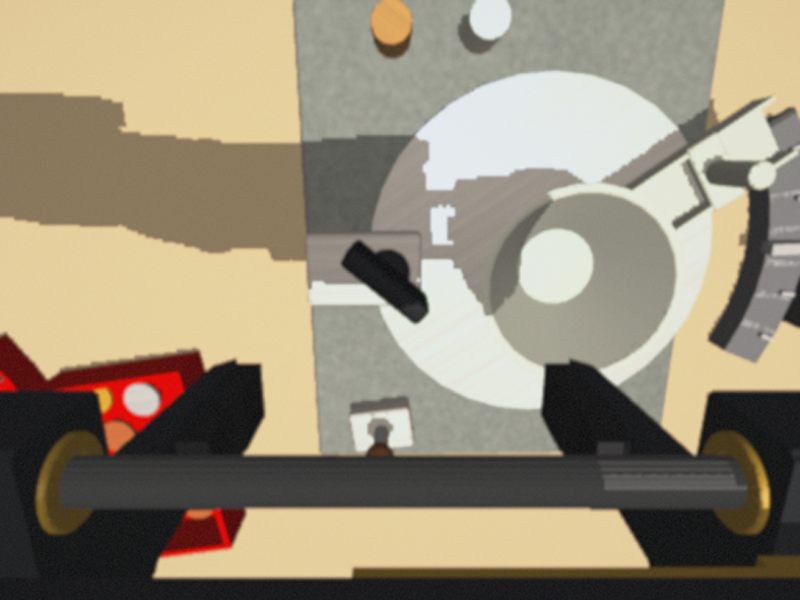

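Run:
```python
from h import *
c=get_calibration("wrist")
for k,p,z in [("a",(358,240),.12),("b",(342,262),.12),("c",(415,322),.12),("d",(428,300),.12),("flL",(372,230),.023),("flR",(712,232),.023),("flT",(545,70),.023),("flB",(535,409),.023),("rib",(785,248),.036),("ribin",(768,250),.036),("post",(762,176),.115),("ptr",(775,98),.044),("rimL",(489,275),.12),("rimR",(676,275),.12),("rimB",(585,370),.12),("brdL",(294,0),.012),("brdL2",(319,455),.012)]:
    print(k,np.round(bp(c,p,z)[:2],4))
cv2.imwrite("pics/e.png",cv2.resize(cv2.imread("pics/d.png")[200:360,280:500],None,fx=3.6,fy=3.6,interpolation=cv2.INTER_CUBIC))
```

```text
a [ 0.4439 -0.0629]
b [ 0.4345 -0.0756]
c [ 0.4764 -0.1115]
d [ 0.4838 -0.098 ]
flL [ 0.446  -0.0715]
flR [ 0.7015 -0.0725]
flT [0.567  0.0393]
flB [ 0.5795 -0.2204]
rib [ 0.7489 -0.0822]
ribin [ 0.7368 -0.0837]
post [ 0.6675 -0.0277]
ptr [0.715  0.0195]
rimL [ 0.5185 -0.083 ]
rimR [ 0.6258 -0.0828]
rimB [ 0.5796 -0.1419]
brdL [0.3942 0.0847]
brdL2 [ 0.3957 -0.2718]
```

View pics/e.png

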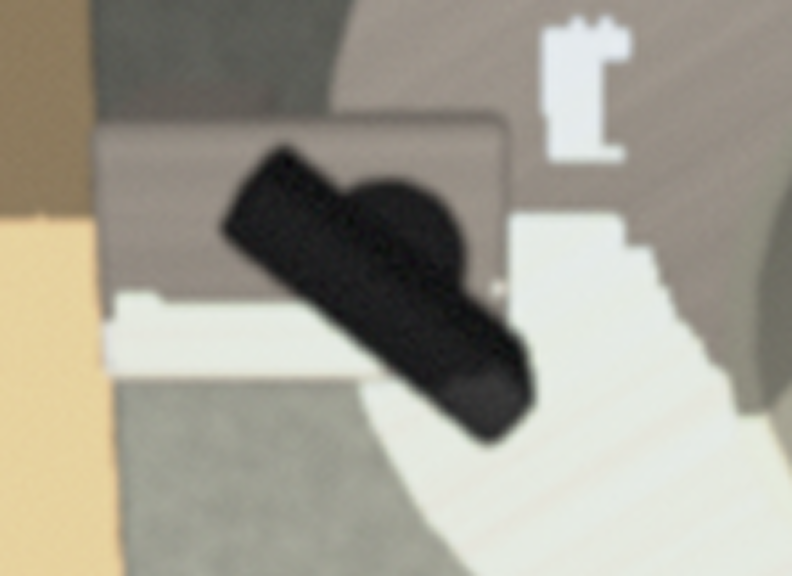

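The crop shows the bar pointing from upper left to lower right, about −0.71 rad, centred near (0.460, −0.090). I'll turn the jaws +49° about vertical and come down to just above it.

```bash
python3 -m handwheel '[[[0.001,0.02,-0.0095,0,-0.04,0],[0.001,0.04,-0.0095,0,-0.08,0],[0.001,0.06,-0.0095,0,-0.12,0],[0.001,0.08,-0.0095,0,-0.16,0],[0.001,0.1,-0.0095,0,-0.2,0],[0.001,0.12,-0.0095,0,-0.24,0],[0.001,0.12,-0.0095,0,-0.272,0],[0.001,0.12,-0.0095,0,-0.272,0],[0.001,0.12,-0.0095,0,-0.272,0],[0.001,0.12,-0.0095,0,-0.272,0]]]' 0.14 15
python3 - <<'E'
from h import *
im=snapshot("wrist"); cv2.imwrite("pics/f.png",cv2.resize(im[:,:,::-1],(800,600),interpolation=cv2.INTER_CUBIC))
s=r.get_state();print(s["tool_pos"],R.from_quat(s["eef_rot"]).as_matrix().round(3).tolist(),s["q"].round(2) if hasattr(s["q"],"round") else s["q"],s["moment"],s["contact_force"])
E
```

```text
clock: 3.45
tool_pos: [0.4592, -0.0909, 0.1391]
eef_rot: [-0.662, 0.248, -0.249, 0.662]
contact_force: [0.4, -0.6, -0.5]
opening: 0.564
[ 0.45915653 -0.09095494  0.13924325] [[0.753, 0.001, 0.658], [-0.658, -0.0, 0.753], [0.001, -1.0, 0.001]] [ 0.31  0.68 -0.34  2.12  0.53  0.42  0.4 ] [ 0.09289831 -0.01084785  0.04486655] [-0.55063617 -0.01673473  0.77336063]
```

View pics/f.png

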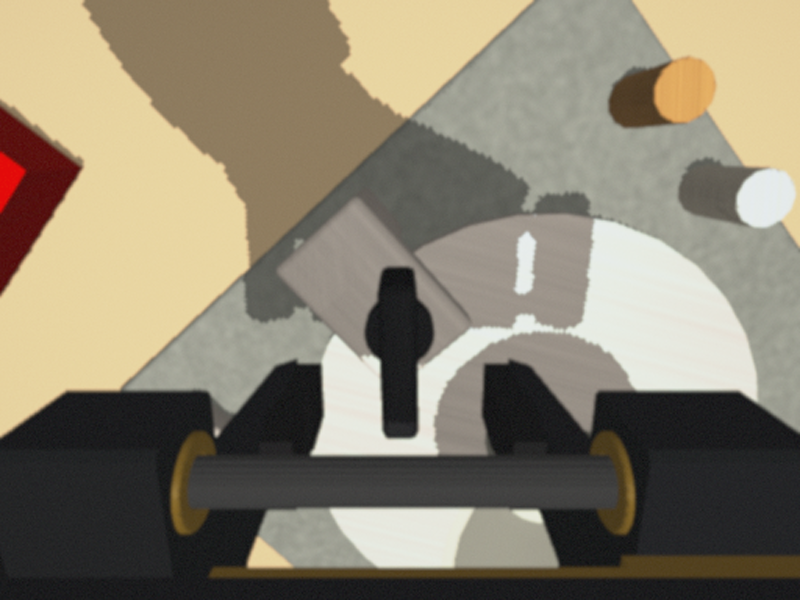

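The picture shows the bar upright at x≈400, midway between the fingers (322 and 485) and parallel to the pads. I'll go down and grip.

```bash
python3 -m handwheel '[[[0,0.03,0,0,0,0],[0,0.047,0,0,0,0],[0,0.047,0,0,0,0],[0,0.047,0,0,0,0]]]'
python3 -m handwheel '[[[0,0,0,0,0,0],[0,0,0,0,0,0],[0,0,0,0,0,0],[0,0,0,0,0,0],[0,0,0,0,0,0],[0,0,0,0,0,0],[0,0,0,0,0,0],[0,0,0,0,0,0]]]' -1 60
python3 -c "
from h import *
s=r.get_state();print(s['moment'],s['contact_force'],R.from_quat(s['eef_rot']).as_matrix()[:2,2])"
```

```text
clock: 3.83
tool_pos: [0.4585, -0.0909, 0.0919]
eef_rot: [0.662, -0.248, 0.248, -0.662]
contact_force: [-0.8, 0.4, 0.7]
opening: 0.567
clock: 4.5
tool_pos: [0.4581, -0.0918, 0.0921]
eef_rot: [0.663, -0.248, 0.248, -0.662]
contact_force: [-1.0, -2.4, 6.6]
opening: 0.158
[-0.48129719  0.26952488  0.17405404] [-0.95372741 -2.43877531  6.56069527] [0.65670757 0.7541441 ]
```

```bash
python3 -m handwheel '[[[0,0,0,0,-0.015,0],[0,0,0,0,-0.03,0],[0,0,0,0,-0.045,0],[0,0,0,0,-0.06,0],[0,0,0,0,-0.08,0],[0,0,0,0,-0.1,0],[0,0,0,0,-0.12,0],[0,0,0,0,-0.14,0],[0,0,0,0,-0.16,0],[0,0,0,0,-0.18,0],[0,0,0,0,-0.2,0],[0,0,0,0,-0.22,0]]]'
python3 -c "
from h import *
s=r.get_state();print(s['moment'],s['contact_force'],R.from_quat(s['eef_rot']).as_matrix()[:2,2])"
python3 -m handwheel '[[[0,0,0,0,-0.02,0],[0,0,0,0,-0.04,0],[0,0,0,0,-0.06,0],[0,0,0,0,-0.08,0],[0,0,0,0,-0.1,0],[0,0,0,0,-0.12,0],[0,0,0,0,-0.14,0]]]'
python3 -c "
from h import *
s=r.get_state();print(s['moment'],s['contact_force'],R.from_quat(s['eef_rot']).as_matrix()[:2,2])"
```

```text
clock: 5.5
tool_pos: [0.4577, -0.0931, 0.0937]
eef_rot: [0.709, -0.009, 0.009, -0.705]
contact_force: [-6.9, -3.4, 29.8]
opening: 0.154
[-0.74256941  1.21649625 -0.36315994] [-6.93502113 -3.40155318 29.75773907] [0.02533394 0.99966743]
clock: 6.08
tool_pos: [0.4579, -0.094, 0.0949]
eef_rot: [0.695, 0.145, -0.146, -0.689]
contact_force: [-8.4, -6.3, 45.0]
opening: 0.155
[-1.1551795   1.76697016 -0.4222627 ] [-8.39540014 -6.32153774 45.03767918] [-0.40221641  0.91551469]
```

The knob has turned 1.13 rad and rose with its thread, so I'm seeing an axial load of 45 N. I'll let go and lift.

```bash
python3 -m handwheel '[[[0,0,0,0,0,0],[0,0,0,0,0,0],[0,0,0,0,0,0],[0,0,0,0,0,0],[0,-0.03,0,0,0,0],[0,-0.06,0,0,0,0],[0,-0.09,0,0,0,0],[0,-0.09,0,0,0,0]]]' 0.14
python3 -c "
from h import *
s=r.get_state();M=R.from_quat(s['eef_rot']).as_matrix();print(s['moment'],s['contact_force'],s['tool_pos'],M[:2,2],s['q'])
d=np.array([.668,-.027,.17])-s['tool_pos'];print(M.T@d)"
```

```text
clock: 6.75
tool_pos: [0.4611, -0.0902, 0.1854]
eef_rot: [0.692, 0.148, -0.143, -0.692]
contact_force: [0.2, -0.3, 0.8]
opening: 0.57
[ 0.12293325 -0.12739769 -0.02690376] [ 0.2261138  -0.33924818  0.78106851] [ 0.46112655 -0.09017635  0.18542996] [-0.40297085  0.91520961] [ 0.55013838  0.66243976 -0.72847308  2.06731689  0.71816641  0.67146904
  1.32590692]
[ 0.21468073  0.01695694 -0.02550703]
```

```bash
python3 -m handwheel '[[[0.035,0,-0.004,0,-0.02,0],[0.07,0,-0.008,0,-0.04,0],[0.105,0,-0.012,0,-0.055,0],[0.14,0,-0.017,0,-0.055,0],[0.175,0,-0.021,0,-0.055,0],[0.2,0,-0.025,0,-0.055,0],[0.214,0.01,-0.0255,0,-0.055,0],[0.214,0.017,-0.0255,0,-0.055,0],[0.214,0.017,-0.0255,0,-0.055,0],[0.214,0.017,-0.0255,0,-0.055,0]]]'
python3 - <<'E'
from h import *
im=snapshot("wrist"); cv2.imwrite("pics/g.png",cv2.resize(im[:,:,::-1],(800,600),interpolation=cv2.INTER_CUBIC))
s=r.get_state();c=get_calibration("wrist");np.save("g.npy",c["T"]);print(s["tool_pos"],R.from_quat(s["eef_rot"]).as_matrix()[:2,2],s["q"])
for n,P in dict(post=(.668,-.027,.115),rib=(.763,-.082,.036)).items(): print(n,proj(c,P)/S)
E
```

```text
clock: 7.58
tool_pos: [0.663, -0.0286, 0.1633]
eef_rot: [0.677, 0.204, -0.206, -0.677]
contact_force: [-0.7, -0.2, 0.7]
opening: 0.573
[ 0.66336114 -0.02874454  0.16408723] [-0.55435135  0.83228267] [ 0.34292932  0.9226507  -0.75365027  1.4865383   0.69742234  1.01622905
  1.56891814]
post [395.48835395 344.66982639]
rib [228.96280512 373.63000454]
```

View pics/g.png

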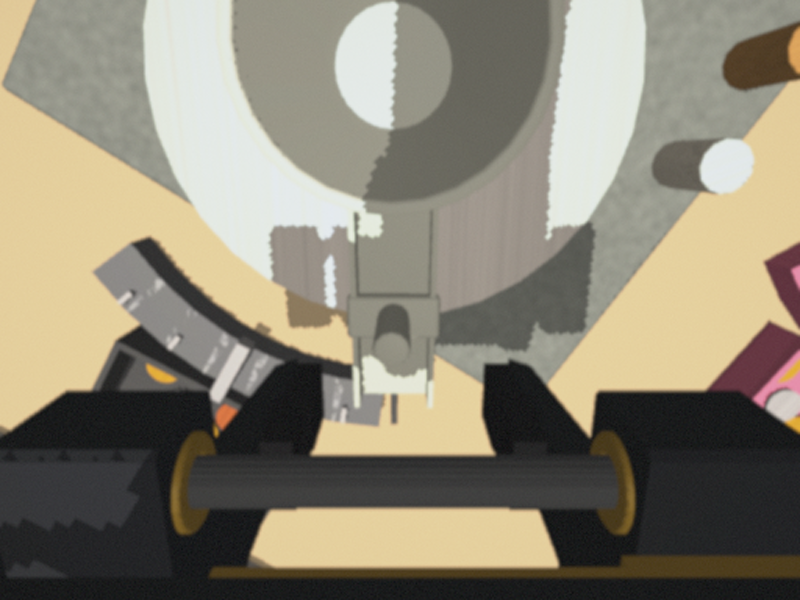

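The view looks back from beyond the chute: post top at (391,347), pointer tip at (394,424), tall rib from (245,348) to (218,398).

Run:
```python
from h import *
c=get_calibration("wrist");c["T"]=np.load("g.npy")
b=lambda p,z:bp(c,p,z)[:2]
post=b((391,347),.115);tip=b((394,424),.044);r1=b((245,348),.036);r2=b((218,398),.036)
fl=[b(p,.023) for p in [(144,40),(646,40),(205,215),(590,215),(272,287),(510,290)]]
A=np.array([[2*x,2*y,1] for x,y in fl]);k=np.linalg.lstsq(A,[x*x+y*y for x,y in fl],rcond=None)[0]
print("flange",k[:2],np.sqrt(k[2]+k[0]**2+k[1]**2))
print("post",post,"tip",tip,"rib",r1,r2,"ribdir",np.arctan2(*(r2-r1)[::-1]))
for pv in [k[:2],(.575,-.09)]:
    pv=np.array(pv)
    for n,p in [("post",post),("tip",tip),("rib",(r1+r2)/2)]:
        d=p-pv;print(n,np.linalg.norm(d),np.arctan2(d[1],d[0]))
s=r.get_state();M=R.from_quat(s['eef_rot']).as_matrix()
print(M.T@(np.array([*post,.083])-s["tool_pos"]))
```

```text
flange [ 0.57666548 -0.08879918] 0.1294695585073305
post [ 0.66986767 -0.02796607] tip [0.73308896 0.01399693] rib [ 0.74371128 -0.08195632] [ 0.78047921 -0.07992857] ribdir 0.05509424641636693
post 0.11129831396782011 0.5782711898392452
tip 0.18717731122406805 0.5813959694510341
rib 0.18559613912320727 0.042345066123405606
post 0.11334938259402456 0.5791116851813127
tip 0.18922864836012332 0.5818655608892672
rib 0.18731436114805444 0.048373709425588926
[ 0.00602567  0.08107303 -0.00298918]
```

The head is at 0.580 rad and the rib at 0.045 rad, consistent from the post, the tip and the rib's direction. I'll go down on the post and grip gently.

```bash
python3 -m handwheel '[[[0.007,0.02,-0.003,0,0,0],[0.007,0.05,-0.003,0,0,0],[0.007,0.08,-0.003,0,0,0],[0.007,0.08,-0.003,0,0,0],[0.007,0.08,-0.003,0,0,0]]]'
python3 -m handwheel '[[[0,0,0,0,0,0],[0,0,0,0,0,0],[0,0,0,0,0,0],[0,0,0,0,0,0],[0,0,0,0,0,0],[0,0,0,0,0,0],[0,0,0,0,0,0]]]' -1 12
```

```text
clock: 8.05
tool_pos: [0.6707, -0.0276, 0.0842]
eef_rot: [-0.677, -0.204, 0.206, 0.677]
contact_force: [-0.1, -0.1, 0.3]
opening: 0.569
clock: 8.63
tool_pos: [0.6727, -0.0269, 0.0856]
eef_rot: [0.677, 0.205, -0.204, -0.677]
contact_force: [-1.1, -0.6, 3.6]
opening: 0.178
```

```bash
python3 -m handwheel '[[[-0.0001,0,-0.0057,0,0.016,0],[-0.0006,0,-0.0115,0,0.032,0],[-0.0013,0,-0.0172,0,0.048,0],[-0.0023,0,-0.0228,0,0.064,0],[-0.0036,0,-0.0285,0,0.08,0],[-0.0051,0,-0.034,0,0.095,0],[-0.007,0,-0.0394,0,0.111,0],[-0.0091,0,-0.0448,0,0.127,0],[-0.0115,0,-0.05,0,0.143,0],[-0.0141,0,-0.0551,0,0.159,0],[-0.0162,0,-0.0586,0,0.17,0],[-0.0162,0,-0.0586,0,0.17,0]]]'
python3 -m handwheel '[[[0,0,0,0,0,0],[0,0,0,0,0,0],[0,0,0,0,0,0]]]'
```

```text
clock: 9.63
tool_pos: [0.6924, -0.0852, 0.0856]
eef_rot: [0.707, 0.019, -0.017, -0.707]
contact_force: [1.2, -1.5, 4.0]
opening: 0.175
clock: 9.88
tool_pos: [0.6924, -0.0851, 0.0856]
eef_rot: [0.707, 0.02, -0.018, -0.706]
contact_force: [2.7, -0.2, 5.7]
opening: 0.178
```

```bash
python3 -m handwheel '[[[0,0,0,0,0,0],[0,0,0,0,0,0],[0,0,0,0,0,0],[0,0,0,0,0,0],[0,-0.03,0,0,0,0],[0,-0.06,0,0,0,0],[0,-0.09,0,0,0,0],[0,-0.09,0,0,0,0],[0,-0.09,0,0,0,0]]]' 0.14
python3 - <<'E'
from h import *
im=snapshot("wrist"); cv2.imwrite("pics/i.png",cv2.resize(im[:,:,::-1],(800,600),interpolation=cv2.INTER_CUBIC))
s=r.get_state();c=get_calibration("wrist");np.save("i.npy",c["T"]);print(s["tool_pos"],R.from_quat(s["eef_rot"]).as_matrix()[:2,2])
E
```

```text
clock: 10.63
tool_pos: [0.692, -0.0841, 0.1765]
eef_rot: [-0.707, -0.02, 0.018, 0.707]
contact_force: [0.3, -0.8, 0.3]
opening: 0.572
[ 0.69076879 -0.0844444   0.17465695] [-0.05379184  0.99855213]
```

View pics/i.png

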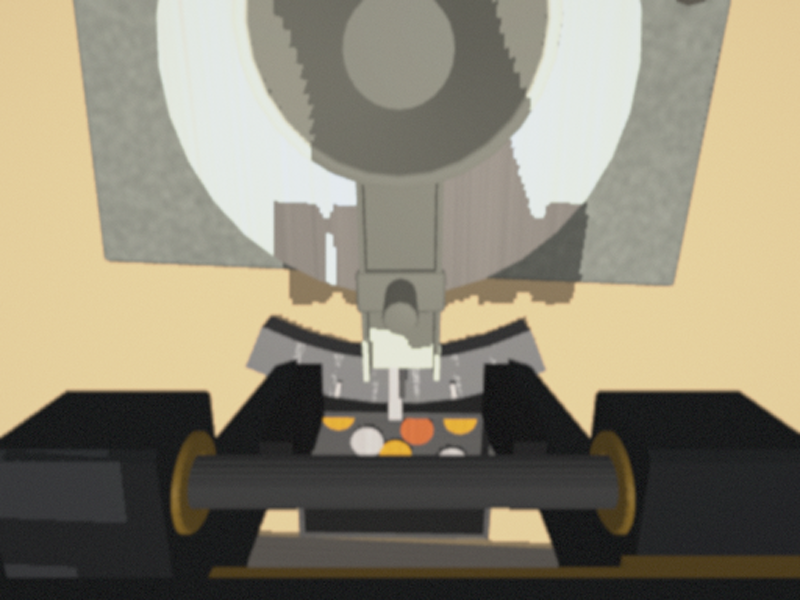

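Run:
```python
import cv2
a=cv2.imread("pics/i.png")[255:455,290:510]
cv2.imwrite("pics/j.png",cv2.resize(a,None,fx=3,fy=3,interpolation=cv2.INTER_CUBIC))
```

```text
(no output)
```

View pics/j.png

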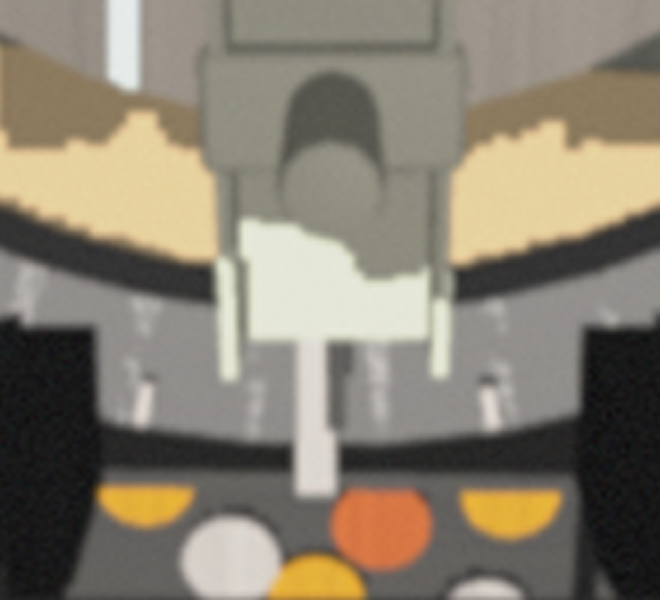

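Run:
```python
from h import *
c=get_calibration("wrist");c["T"]=np.load("i.npy")
b=lambda p,z:bp(c,p,z)[:2]
P=dict(post=b((400.5,316),.115),tip=b((403.3,398),.044),ribo=b((395.3,420.5),.036),ribi=b((394,370),.036))
fl=[b(p,.023) for p in [(157,20),(643,20),(230,215),(565,225),(200,165),(605,165)]]
A=np.array([[2*x,2*y,1] for x,y in fl]);k=np.linalg.lstsq(A,[x*x+y*y for x,y in fl],rcond=None)[0]
print("flange",k[:2],np.sqrt(k[2]+k[0]**2+k[1]**2))
for pv in [k[:2],(.5755,-.0895)]:
    for n,p in P.items():
        d=p-np.array(pv);print(n,p,np.linalg.norm(d),np.arctan2(d[1],d[0]))
print(np.arctan2(*(P["ribo"]-P["ribi"])[::-1]))
```

```text
flange [ 0.57167409 -0.08940541] 0.12845234799067015
post [ 0.68578599 -0.08341622] 0.11426896673511584 0.05243715137060472
tip [ 0.76021999 -0.07800283] 0.18889038419806453 0.060402862532726406
ribo [ 0.78005533 -0.08190107] 0.2085163201497036 0.03599699492592792
ribi [ 0.74592773 -0.08442339] 0.17432485217415922 0.028582815590806058
post [ 0.68578599 -0.08341622] 0.11045366403779323 0.0551078562030533
tip [ 0.76021999 -0.07800283] 0.18507744442491655 0.062160905005462806
ribo [ 0.78005533 -0.08190107] 0.20469642145758862 0.0371314610030803
ribi [ 0.74592773 -0.08442339] 0.17050332694886353 0.029778643467178137
0.07377448878927775
```

Pointer tip (403,398) sits about 4.5 mm, or 0.025 rad, to the +y side of the rib (395). I'll regrip and nudge it.

```bash
python3 -m handwheel '[[[0,0.03,0,0,0,0],[0,0.06,0,0,0,0],[0,0.09,0,0,0,0],[0,0.09,0,0,0,0],[0,0.09,0,0,0,0]]]'
python3 -m handwheel '[[[0,0,0,0,0,0],[0,0,0,0,0,0],[0,0,0,0,0,0],[0,0,0,0,0,0],[0,0,0,0,0,0],[0,0,0,0,0,0],[0,0,-0.0015,0,0.004,0],[0,0,-0.003,0,0.008,0],[0,0,-0.003,0,0.008,0],[0,0,-0.003,0,0.008,0],[0,0,-0.003,0,0.008,0]]]' -1 12
python3 -m handwheel '[[[0,0,0,0,0,0],[0,0,0,0,0,0],[0,0,0,0,0,0],[0,0,0,0,0,0],[0,-0.03,0,0,0,0],[0,-0.06,0,0,0,0],[0,-0.09,0,0,0,0],[0,-0.09,0,0,0,0],[0,-0.09,0,0,0,0]]]' 0.14
python3 - <<'E'
from h import *
im=snapshot("wrist"); a=cv2.resize(im[:,:,::-1],(800,600),interpolation=cv2.INTER_CUBIC); cv2.imwrite("pics/k0.png",a); np.save("k.npy",get_calibration("wrist")["T"])
cv2.imwrite("pics/k.png",cv2.resize(a[255:455,290:510],None,fx=3,fy=3,interpolation=cv2.INTER_CUBIC))
s=r.get_state();print(s["tool_pos"],R.from_quat(s["eef_rot"]).as_matrix()[:2,2],s["q"])
E
```

```text
clock: 11.1
tool_pos: [0.6888, -0.0845, 0.0819]
eef_rot: [-0.707, -0.017, 0.021, 0.707]
contact_force: [0.5, 0.4, 0.4]
opening: 0.566
clock: 12.02
tool_pos: [0.6918, -0.0872, 0.0856]
eef_rot: [-0.707, -0.01, 0.009, 0.707]
contact_force: [-1.3, 0.3, 5.6]
opening: 0.177
clock: 12.77
tool_pos: [0.6925, -0.0874, 0.1766]
eef_rot: [0.707, 0.011, -0.009, -0.707]
contact_force: [0.0, -0.2, -0.7]
opening: 0.57
[ 0.69121831 -0.087743    0.17481463] [-0.02808994  0.99960525] [ 0.35601975  0.9198264  -0.6321324   1.36843756  0.57742892  1.03913528
  1.21836029]
```

View pics/k.png

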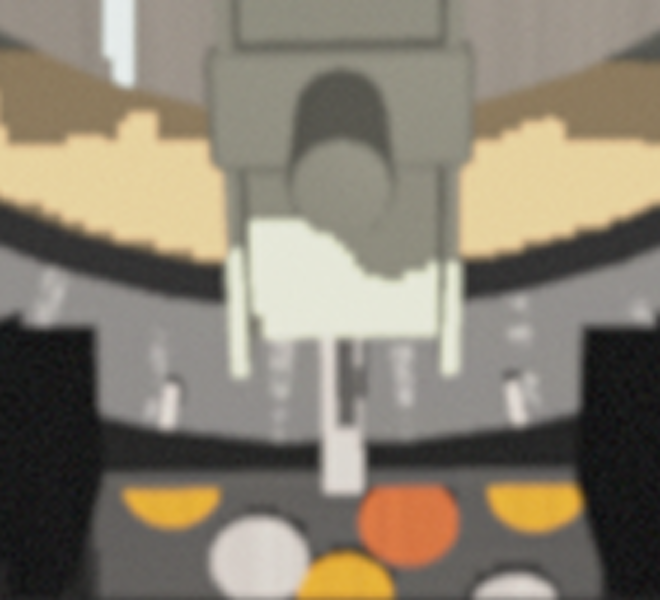

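Pointer (348) and rib (343) now agree to about 1 mm. I'll go back over the knob.

```bash
python3 -m handwheel '[[[-0.035,0,0.001,0,-0.02,0],[-0.07,0,0.001,0,-0.04,0],[-0.105,0,0.002,0,-0.06,0],[-0.14,0,0.002,0,-0.08,0],[-0.175,0,0.003,0,-0.1,0],[-0.21,0,0.004,0,-0.123,0],[-0.232,0,0.004,0,-0.123,0],[-0.232,0.02,0.004,0,-0.123,0],[-0.232,0.035,0.004,0,-0.123,0],[-0.232,0.035,0.004,0,-0.123,0],[-0.232,0.035,0.004,0,-0.123,0]]]'
python3 - <<'E'
from h import *
im=snapshot("wrist"); a=cv2.resize(im[:,:,::-1],(800,600),interpolation=cv2.INTER_CUBIC); cv2.imwrite("pics/l.png",a)
s=r.get_state();print(s["tool_pos"],R.from_quat(s["eef_rot"]).as_matrix()[:2,2],s["q"])
E
```

```text
clock: 13.73
tool_pos: [0.4581, -0.09, 0.1386]
eef_rot: [-0.692, -0.145, 0.147, 0.692]
contact_force: [-0.2, -0.7, -0.1]
opening: 0.573
[ 0.45895191 -0.08983789  0.13927963] [-0.40306826  0.9151692 ] [ 0.49363242  0.73369267 -0.64753405  2.10705727  0.83246702  0.57688583
  1.22250057]
```

View pics/l.png

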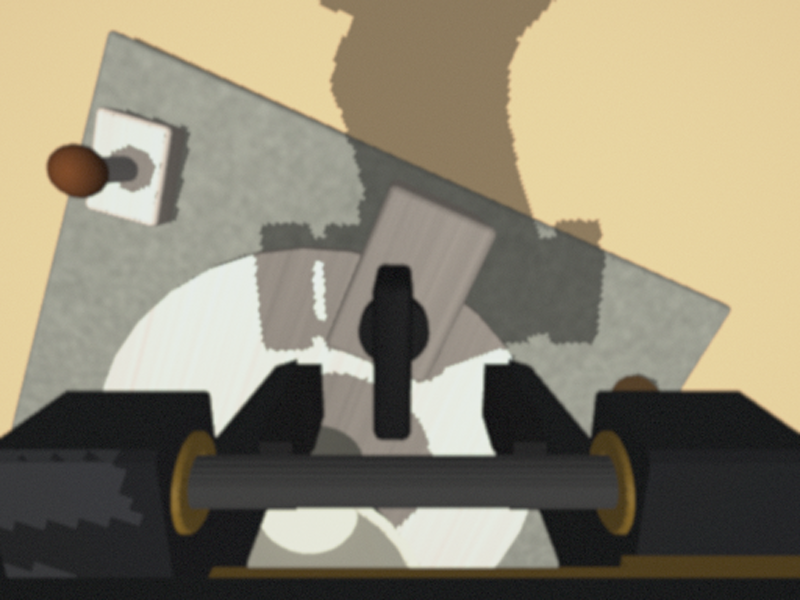

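```bash
cat > st.py <<'E'
from h import *
s=r.get_state();z=R.from_quat(s['eef_rot']).as_matrix()[:2,2]
print("ang %.3f Mz %.3f"%(np.arctan2(z[1],z[0]),s['moment'][2]),np.round(s['moment'],2),np.round(s['contact_force'],1),np.round(s['tool_pos'],4),"q7 %.2f jt7 %.3f"%(s['q'][6],s['joint_torque'][6]),s['clock'])
E
python3 -m handwheel '[[[0,0.02,-0.003,0,0,0],[0,0.045,-0.003,0,0,0],[0,0.045,-0.003,0,0,0],[0,0.045,-0.003,0,0,0]]]'; python3 st.py
python3 -m handwheel '[[[0,0,0,0,0,0]]]' >/dev/null; python3 st.py
python3 -m handwheel '[[[0,0,0,0,0,0]]]' >/dev/null; python3 st.py
python3 -m handwheel '[[[0,0,0,0,0,0],[0,0,0,0,0,0],[0,0,0,0,0,0],[0,0,0,0,0,0],[0,0,0,0,0,0],[0,0,0,0,0,0],[0,0,0,0,0,0]]]' -1 40; python3 st.py
```

```text
clock: 14.12
tool_pos: [0.4602, -0.0926, 0.0947]
eef_rot: [-0.692, -0.145, 0.146, 0.692]
contact_force: [0.5, 0.4, 0.1]
opening: 0.568
ang 1.986 Mz -0.059 [ 0.11 -0.06 -0.06] [0.5 0.4 0.1] [ 0.4602 -0.0926  0.0947] q7 1.12 jt7 -0.114 14.1167
ang 1.986 Mz 0.031 [ 0.12 -0.16  0.03] [-0.6 -0.4 -0. ] [ 0.4611 -0.0925  0.0956] q7 1.12 jt7 0.002 14.2
ang 1.986 Mz 0.017 [ 0.11 -0.06  0.02] [-1.2 -0.1  0.3] [ 0.4613 -0.0926  0.0959] q7 1.12 jt7 0.013 14.2833
clock: 14.87
tool_pos: [0.4606, -0.0929, 0.0948]
eef_rot: [0.692, 0.145, -0.145, -0.692]
contact_force: [-0.0, -1.0, 2.2]
opening: 0.154
ang 1.985 Mz -0.159 [ 0.05 -0.06 -0.16] [-0.  -1.   2.2] [ 0.4606 -0.0929  0.0948] q7 1.12 jt7 0.148 14.8667
```

```bash
python3 -m handwheel '[[[0,0,0,0,0.008,0],[0,0,0,0,0.016,0],[0,0,0,0,0.024,0],[0,0,0,0,0.032,0],[0,0,0,0,0.04,0],[0,0,0,0,0.048,0]]]' >/dev/null; python3 st.py
python3 -m handwheel '[[[0,0,0,0,0.008,0],[0,0,0,0,0.016,0],[0,0,0,0,0.024,0],[0,0,0,0,0.032,0],[0,0,0,0,0.04,0],[0,0,0,0,0.048,0]]]' >/dev/null; python3 st.py
```

```text
ang 1.832 Mz 0.210 [-0.23 -0.42  0.21] [ 1.9 -1.7 -6.4] [ 0.4606 -0.093   0.0945] q7 1.00 jt7 0.044 15.3667
ang 1.681 Mz 0.256 [-0.57 -1.07  0.26] [  5.   -3.1 -18.6] [ 0.4606 -0.0931  0.0942] q7 0.88 jt7 -0.006 15.8667
```

```bash
python3 -m handwheel '[[[0,0.0003,0,0,0.008,0],[0,0.0006,0,0,0.016,0],[0,0.0008,0,0,0.024,0],[0,0.0009,0,0,0.032,0],[0,0.001,0,0,0.04,0],[0,0.0011,0,0,0.048,0]]]' >/dev/null; python3 st.py
for i in 1 2; do python3 -m handwheel '[[[0,0,0,0,0.006,0],[0,0.0001,0,0,0.012,0],[0,0.0002,0,0,0.018,0],[0,0.0002,0,0,0.024,0]]]' >/dev/null; python3 st.py; done
```

```text
ang 1.530 Mz 0.214 [-0.7  -0.83  0.21] [  3.5  -3.4 -12.8] [ 0.4606 -0.0932  0.0936] q7 0.77 jt7 0.008 16.3667
ang 1.455 Mz 0.210 [-0.82 -0.85  0.21] [  3.4  -3.9 -14.7] [ 0.4606 -0.0933  0.0934] q7 0.72 jt7 -0.059 16.7
ang 1.379 Mz 0.187 [-0.89 -0.89  0.19] [  4.1  -4.3 -13.8] [ 0.4606 -0.0933  0.0932] q7 0.67 jt7 -0.063 17.0333
```

```bash
for i in 1 2 3 4 5 6; do python3 -m handwheel '[[[0,0,0,0,0.004,0],[0,0.0001,0,0,0.008,0],[0,0.0001,0,0,0.012,0]]]' >/dev/null; python3 st.py; done
```

```text
ang 1.342 Mz 0.237 [-0.89 -0.86  0.24] [  2.9  -4.2 -14.1] [ 0.4606 -0.0934  0.0931] q7 0.64 jt7 -0.115 17.2833
ang 1.304 Mz 0.238 [-0.91 -0.84  0.24] [  3.8  -4.8 -14.3] [ 0.4606 -0.0934  0.093 ] q7 0.62 jt7 -0.116 17.5333
ang 1.266 Mz 0.209 [-0.9  -0.86  0.21] [  3.4  -4.5 -14.6] [ 0.4605 -0.0934  0.0929] q7 0.59 jt7 -0.118 17.7833
ang 1.229 Mz 0.235 [-0.91 -0.84  0.23] [  4.2  -4.7 -14.6] [ 0.4605 -0.0934  0.0927] q7 0.57 jt7 -0.119 18.0333
ang 1.191 Mz 0.239 [-0.99 -0.83  0.24] [  4.5  -5.6 -14.3] [ 0.4605 -0.0935  0.0926] q7 0.54 jt7 -0.123 18.2833
ang 1.153 Mz 0.200 [-1.03 -0.87  0.2 ] [  4.   -4.9 -13.8] [ 0.4605 -0.0935  0.0925] q7 0.52 jt7 -0.128 18.5333
```

```bash
for i in 1 2 3 4 5 6; do python3 -m handwheel '[[[0,0,0,0,0.004,0],[0,0.0001,0,0,0.008,0],[0,0.0001,0,0,0.012,0]]]' >/dev/null; python3 st.py; done
```

```text
ang 1.116 Mz 0.235 [-1.05 -0.88  0.23] [  3.4  -5.5 -14.9] [ 0.4605 -0.0935  0.0924] q7 0.49 jt7 -0.136 18.7833
ang 1.078 Mz 0.253 [-1.01 -0.87  0.25] [  3.7  -5.2 -15.7] [ 0.4605 -0.0936  0.0923] q7 0.47 jt7 -0.145 19.0333
ang 1.040 Mz 0.253 [-1.09 -0.82  0.25] [  3.2  -5.  -14.6] [ 0.4605 -0.0936  0.0922] q7 0.45 jt7 -0.155 19.2833
ang 1.002 Mz 0.207 [-1.11 -0.81  0.21] [  3.6  -5.4 -14.4] [ 0.4605 -0.0936  0.0921] q7 0.42 jt7 -0.167 19.5333
ang 0.965 Mz 0.288 [-1.09 -0.83  0.29] [  2.9  -5.8 -14.5] [ 0.4604 -0.0936  0.092 ] q7 0.40 jt7 -0.180 19.7833
ang 0.927 Mz 0.272 [-1.14 -0.78  0.27] [  3.9  -6.1 -14.1] [ 0.4604 -0.0937  0.0919] q7 0.38 jt7 -0.194 20.0333
```

```bash
for i in 1 2 3; do python3 -m handwheel '[[[0,0,0,0,0.004,0],[0,0.0001,0,0,0.008,0],[0,0.0001,0,0,0.012,0]]]' >/dev/null; python3 st.py; done
```

```text
ang 0.889 Mz 0.339 [-1.15 -0.78  0.34] [  2.9  -5.8 -13.1] [ 0.4604 -0.0937  0.0918] q7 0.35 jt7 -0.209 20.2833
ang 0.852 Mz 0.337 [-1.26 -0.63  0.34] [  3.9  -6.4 -14. ] [ 0.4604 -0.0937  0.0917] q7 0.33 jt7 -0.225 20.5333
ang 0.814 Mz 0.350 [-1.22 -0.7   0.35] [  4.1  -6.2 -14.3] [ 0.4604 -0.0937  0.0917] q7 0.31 jt7 -0.243 20.7833
```

```bash
for i in 1 2; do python3 -m handwheel '[[[0,0.0002,0,0,0.003,0],[0,0.0003,0,0,0.006,0]]]' >/dev/null; python3 st.py; done
```

```text
ang 0.795 Mz 0.320 [-1.24 -0.35  0.32] [ 3.7 -5.9 -9.4] [ 0.4603 -0.0938  0.0916] q7 0.30 jt7 -0.258 20.95
ang 0.777 Mz 0.337 [-1.26 -0.26  0.34] [ 2.1 -5.2 -6.6] [ 0.4604 -0.0938  0.0915] q7 0.29 jt7 -0.253 21.1167
```

Corrected for the axial pull, the torque is about 0.32 N m taken absolutely and about 0.28–0.29 N m relative to the free drag, so snug. I'll let go, lift, back off and check the pointer.

```bash
python3 -m handwheel '[[[0,0,0,0,0,0],[0,0,0,0,0,0],[0,0,0,0,0,0],[0,0,0,0,0,0],[0,-0.03,0,0,0,0],[0,-0.06,0,0,0,0],[0,-0.09,0,0,0,0],[0,-0.12,0,0,0,0],[0,-0.12,0,0,0,0]]]' 0.14; python3 st.py
python3 - <<'E'
from h import *
s=r.get_state();M=R.from_quat(s['eef_rot']).as_matrix()
print(M.T@(np.array([.692,-.087,.19])-s["tool_pos"]))
E
```

```text
clock: 21.87
tool_pos: [0.4632, -0.0922, 0.2158]
eef_rot: [-0.651, 0.27, -0.276, 0.654]
contact_force: [1.1, 0.7, 0.0]
opening: 0.568
ang 0.779 Mz -0.007 [ 0.01 -0.07 -0.01] [1.1 0.7 0. ] [ 0.4632 -0.0922  0.2158] q7 0.44 jt7 0.368 21.8667
[0.15688796 0.02785609 0.1663204 ]
```

```bash
python3 -m handwheel '[[[0.02,0,0.022,0,-0.038,0],[0.04,0,0.043,0,-0.075,0],[0.06,0,0.064,0,-0.113,0],[0.08,0,0.085,0,-0.15,0],[0.1,0,0.107,0,-0.188,0],[0.12,0,0.128,0,-0.226,0],[0.14,0,0.149,0,-0.26,0],[0.157,0.01,0.166,0,-0.26,0],[0.157,0.028,0.166,0,-0.26,0],[0.157,0.04,0.166,0,-0.26,0],[0.157,0.04,0.166,0,-0.26,0],[0.157,0.04,0.166,0,-0.26,0]]]'
python3 - <<'E'
from h import *
im=snapshot("wrist"); a=cv2.resize(im[:,:,::-1],(800,600),interpolation=cv2.INTER_CUBIC)
cv2.imwrite("pics/m.png",cv2.resize(a[255:455,290:510],None,fx=3,fy=3,interpolation=cv2.INTER_CUBIC))
E
```

```text
clock: 22.87
tool_pos: [0.6874, -0.0878, 0.1701]
eef_rot: [0.707, 0.008, -0.01, -0.707]
contact_force: [0.1, -0.5, 0.4]
opening: 0.571
```

View pics/m.png

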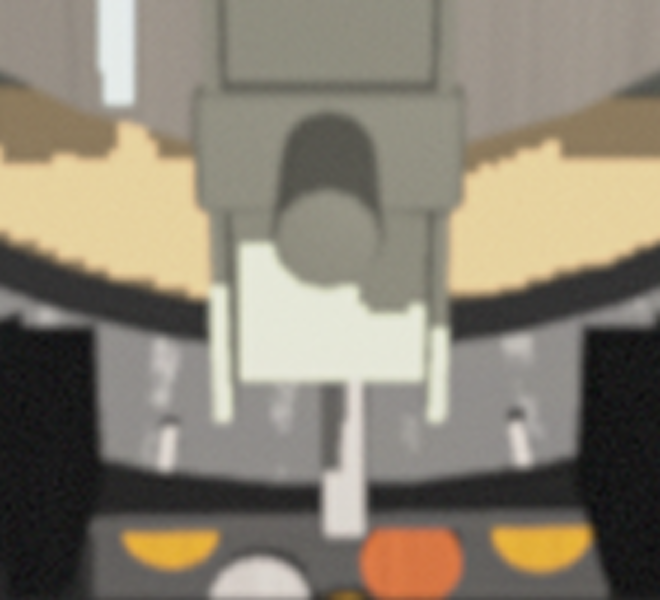

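The pointer (332) is about 2 mm, or 0.012 rad, from the rib centre (344), well within tolerance. The arm is clear of everything, so I'll hand in.

```bash
python3 -c "
from plant import *
print(job.finish_job())"
```

```text
the job is handed in; nothing more can be done
None
```

I slackened the knob by 1.13 rad, swung the funnel by its post onto the grey bin's tall rib and tightened the knob clockwise to about 0.3 N m. Then I let go and handed the job in at about 23 s. No verdict is reported, so what follows is from my own checks.

- **Pointer:** in the last picture it is about 2 mm (0.012 rad) from the rib's centre; the limit is 0.05 rad. It was about 1 mm off on the other side before tightening, so the knob pulled the funnel round slightly.
- **Knob torque:** the two ways of reading it disagreed somewhat. The absolute reading, corrected for the pull along the screw, was about 0.32 N m. Measured against the free drag it was about 0.28–0.29 N m. That free drag read about 0.19 N m after correction, against the 0.15 N m stated. All of these lie inside the 0.26–0.36 N m window, but the foot force itself could not be measured.
- **Axial load:** the knob rises and falls on its thread, which put 45 N on the gripper while slackening. I followed the thread down while tightening, which kept it under 19 N.
- **Other things on the counter:** the gripper came near none of them. I did not measure their positions again at the end.

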